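# Fit the snap ring of a sharpening wheel with ring pliers

## Task

On the bench a pair of snap-ring pliers stands in a loading block with its tips in the eyes of a steel snap ring, and a swing clamp holds the ring down. Swing the clamp fully open by its knob, squeeze the pliers' handles right together so that the ring spreads, lift ring and pliers out, and slide the ring level over the sharpening wheel's axle stub down into the groove just above the hub. Finish while holding: keep the pliers squeezed in the gripper with the ring spread in the groove, not leaning hard on the hub, and leave the other things on the bench alone.

Things in the scene. Friction and masses are not known exactly. Their poses are not given: they have to be found in the camera images.
- block: loading block, fixed: wooden base 115 x 100 x 16 mm with a metal pad. Origin on the bench straight below the centre of the ring's place. Its x axis (pointing roughly away from the robot) runs from clamp to pliers, z up. At x = +25.5 mm, y = +/-33 to 47 mm stand two metal posts 90 mm tall, whose slots, open upward, carry the pliers' crossbar
- pad (a point): centre of the flat metal pad's top, on which the ring lies (22 mm above the bench)
- clamp (a joint): swing clamp, a flat steel lever on a vertical pivot. 0 = shut: its finger lies 2 mm above the back of the ring, its handle points from the pivot to the block's -x. Grows as it opens, clockwise seen from above: the knob goes from the block's -x side to its +y side. Stop at 1.4 rad. Stiff hinge: stays where left, needs about 1 N at the knob. Starts at 0 to 0.15
- clamp_pivot (a point): a fixed point on the clamp's vertical pivot axis, 45 mm to the block's -x from its origin, at the underside of the lever (30 mm above the bench)
- clamp_knob (a point): the clamp's knob: upright wooden pin 14 mm thick at the end of the handle, 100 mm from the pivot; it stands from 30 to 75 mm above the bench (handle bar 12 mm wide, top at 36 mm); this point is on the pin's axis 60 mm above the bench
- pliers: loose upright snap-ring pliers, handles up, 110 to 225 g. Origin midway between the two pivots; x normal to the pliers' plane, y the line along which the handles close, z up. Starts 25.5 mm to the block's +x, 80 mm above the bench, axes as the block's; lift straight up out of the slots. A crossbar 83 mm long (y), 6 mm thick, 15 mm tall runs through the pivots
- pliers_grip (a point): point between the two black handles, 60 mm above the pliers' origin: the place to pinch them. The handles are 14 mm wide (x), each 10 mm thick (y), from 34 to 80 mm above the origin; unsqueezed they measure 53 mm over their outer faces here (61 mm at the top), squeezed to the stop 30 mm, and their outer faces are then upright and parallel
- pliers_l (a joint): swing of one pliers lever (the other mirrors it): 0 = released, tips together; 0.195 rad = handles squeezed to their stop, tips apart. Spring-loaded: to hold it at the stop takes about 9 N on each handle, so grip with 20 N or more
- ring: loose spring-steel snap ring, 6 mm thick, about 28 g. Origin: centre of its underside; x towards its gap and two 12 mm square eyes (10 mm tall) holding the pliers' tips (which stand out 3 mm below it); z up. Spread, its bore is 34 mm about the origin (outside 46 mm), and its origin lies about 24 mm to the pliers' -x, 59 mm below theirs. Its spring grips the tips while the handles are squeezed
- ring_l (a joint): spread of one half of the ring (the other mirrors it): 0 = relaxed, too narrow for the stub; about 0.2 rad = spread by the fully squeezed pliers; above 0.12 it passes over the stub
- ring_r (a joint): spread of the ring's other half, as ring_l
- grinder: flat sharpening wheel, fixed: round grey housing 184 mm in diameter, 40 mm tall; on it a grey stone 156 mm in diameter up to 65 mm, a metal hub 44 mm in diameter up to 85 mm, and in the middle the upright axle stub. Origin on the bench on the wheel's axis, z up
- groove (a point): on the stub's axis at the foot of the groove = top face of the hub, 85 mm above the bench. The groove is the neck 22 mm in diameter and 10 mm tall above this point; over it stands the stub's head, 28 mm in diameter and 14 mm tall with a chamfered top (stub's top 24 mm above this point)
- plane: bystander: wooden hand plane, 50 x 160 mm
- mallet: bystander: wooden mallet, head 60 x 110 x 60 mm
- dowel_tray: bystander: plywood tray 100 x 140 x 40 mm
- offcut: bystander: wooden round offcut, 40 mm in diameter, 50 mm tall

How it is judged:
On the way, in this order (a step that is already met when the one before it is completed fails the run):
1. the clamp is swung open (value of joint clamp above 1.1 rad), for 0.2 s.
2. the ring is spread on the pliers and lifted out of the block (z of ring in the frame of pad above 0.03 m and value of joint each of ring_l, ring_r above 0.12 rad and contact force between the fingers and pliers above 2 N), for 0.2 s.
At the end, for the whole second after the job is handed in: Ring round the stub in the groove: underside 0 to 4.5 mm above the hub, within 6 mm of the axis, level within 0.15 rad, at rest, both halves spread over 0.12 rad by the pliers held in the fingers; under 15 N on the wheel, pliers not touching it; clamp over 1.1 rad (value of joint each of ring_l, ring_r above 0.12 rad and z of ring in the frame of groove between -0.002 and 0.0045 m and horizontal distance between ring and groove below 0.006 m and angle between ring's own z axis and vertical below 0.15 rad and linear speed of ring below 0.02 m/s and contact force between the fingers and pliers above 2 N and contact force between ring and pliers above 1 N and contact force between ring and grinder below 15 N and contact force between pliers and grinder below 1 N and value of joint clamp above 1.1 rad); the arm keeps its last pose, push and grip.
It fails at once if a bystander is pushed more than 30 mm (distance of any of plane, mallet, dowel_tray, offcut from where it was at the start of the episode above 0.03 m).
It also fails if it takes over 61 s, if anything falls off the work surface, if the arm or the gripper's body presses on something with over 40 N, if the wrist force passes 120 N, or if a joint passes its speed limit or range.

## Robot

A 7-joint arm with a two-finger parallel gripper is mounted at the origin on the work surface. World frame = base frame: x ahead of the robot, y to its left, z up, the work surface at z = 0. Lengths are in m, angles in rad, forces in N, time in s.
With the tool pointing down it reaches from about 0.4 to 0.925 m from the base axis. Payload 5.6 kg.
Tool frame: the origin (TCP) lies on the centre line of the jaws, within the pads' length; the fingertips stand 22 mm ahead of it and the grasp point (between the pads) lies 3 mm ahead of it (manip.tip_extent is the distance from the TCP to the fingertips, in m); z points along the fingers, y is the direction in which the jaws open and shut (so a half turn about z gives the same grasp; the last joint's range is limited). The gripper opens to 85 mm and grips with 20 to 120 N. Pads are 22 mm wide; open, the fingers measure 114 mm over their backs; the gripper's body (76 mm by 85 mm) begins 54 mm behind the grasp point. The pads swing forward as they close: fully open they stand 13 mm farther back than shut.
Start: joints at [-1.369, 0.468, -0.012, 1.603, 0.006, 1.071, -0.056], TCP at [0.158, 0.631, 0.253] pointing down, gripper open.
Joint ranges: [-2.53, 2.53], [-0.31, 2.02], [-1.57, 1.55], [0.28, 2.44], [-1.29, 4.43], [0.15, 1.84], [-2.92, 2.92]. Speed limits (rad/s): [2.57, 2.57, 3.14, 3.14, 3.14, 3.14, 3.14].

## Interface

Orientations are given as a 3x3 rotation matrix whose columns are the frame's x, y, z axes.
In Python, from station import manip gives the robot as it stands.
- The arm moves only by the tool servo_tool, never from a script. Its arguments are lists of equal length, an entry for each row: "dp": the shift along the tool's x, y, z in m, a list of three; "roll": the turn about the tool's z in degrees. A call has 1 to 10 rows; each row is the pose to reach, as a shift and turn from the pose commanded when the call began, along the tool's axes at that moment; what a row does not reach only later rows make up. A row lasts 1/12 s, in which the tool goes at most 41.7 mm and 7.16 degrees, less where a joint would pass 70% of its speed; a pose out of reach is approached as far as the arm can. A call with a gripper value outside its range is refused whole. "hand" is the gripper command: -1 is shut, 1 is fully open, values between are in proportion, set as the call begins (left out, the last holds). The fingers move at their own pace and stop on an object; "force" is the grip in N (left out, the last holds). Time passes only in rows, so rows that repeat a pose let the fingers close. It gives the time, the measured TCP pose, the force and the opening at its end, in the units of the state.
- manip.get_state(): the state, without advancing time (a new reading comes with each control period).
- manip.get_image(name): name is "side" or "top"; returns a dict with "image" (420x560x3 uint8, red, green, blue), "depth" (420x560 float32, m along the optical axis (not along the pixel's ray), 0 where there is no reading), "K" (3x3 intrinsics, pixels), "k1" (the pictures are not rectified: a ray, as slopes to the right and down, at radius r is drawn at 1 + k1 r^2 times it, then the intrinsics apply), "pose" (4x4, takes a point from camera to world coordinates). Camera axes: x right, y down, z forward; pixel columns grow to the right and rows downward; lengths in m; the calibration is good to about 2 mm. A picture is of the moment at which its call begins.
- manip.close_job(): hands the job in, once; it reports no verdict.
The state is a dict: "t": time; "qpos": joint angles; "qvel": joint speeds; "tau": joint torques, N m; "tcp_pos": TCP position; "tcp_rot": TCP orientation; "force": force on the tool from outside, world axes, zero at the start; "wrist_torque": the same for the moment, N m; "finger_gap": finger opening in m.
Only numpy, scipy, OpenCV 4.12 (cv2) and the standard library are available. Lean on these libraries where they do the work, as an engineer would, in place of code of your own. Each camera call takes 0.05 s, during which the arm holds its last target.

## Working session

There is one attempt and no reset: what is moved stays moved. The work goes in short steps, Python scripts to look and compute and a tool call to move; the robot and the scene stay as the last step left them, time stands still between calls to the robot, and variables do not carry over. Pictures are saved under pics/ and viewed, and the job is handed in when it is done.

Besides the shell and the picture viewer there is one more tool, called after "Request:" as a command line: name --pt "numbers of a row" for each row, then --argument value for the rest. servo_tool: Moves the arm, as the interface text tells. Its arguments: {"type":"object","properties":{"dp":{"type":"array"},"roll":{"type":"array"},"hand":{"type":"number"},"force":{"type":"number"}},"required":["dp","roll"]}

```bash
ls; mkdir -p pics
cat > h.py <<'E'
import numpy as np, cv2, pickle
from station import manip
def grab(n,tag):
    d=manip.get_image(n); pickle.dump(d,open(f'pics/{tag}.pkl','wb')); cv2.imwrite(f'pics/{tag}.png',d['image'][:,:,::-1]); return d
def load(tag): return pickle.load(open(f'pics/{tag}.pkl','rb'))
def ray(d,u,v):
    K=d['K']; x=(u-K[0,2])/K[0,0]; y=(v-K[1,2])/K[1,1]
    a,b=x,y
    for _ in range(20):
        s=1+d['k1']*(a*a+b*b); a,b=x/s,y/s
    return np.array([a,b,1.0])
def onz(d,u,v,z):
    r=d['pose'][:3,:3]@ray(d,u,v); o=d['pose'][:3,3]; return o+r*(z-o[2])/r[2]
def dep(d,u,v):
    return d['pose'][:3,:3]@(ray(d,u,v)*d['depth'][int(round(v)),int(round(u))])+d['pose'][:3,3]
def cloud(d):
    K=d['K'];h,w=d['depth'].shape;U,V=np.meshgrid(np.arange(w),np.arange(h))
    x=(U-K[0,2])/K[0,0]; y=(V-K[1,2])/K[1,1]; a,b=x,y
    for _ in range(20):
        s=1+d['k1']*(a*a+b*b); a,b=x/s,y/s
    P=np.stack([a,b,np.ones_like(a)],-1)*d['depth'][...,None]
    return P@d['pose'][:3,:3].T+d['pose'][:3,3]
def proj(d,p):
    R=d['pose'][:3,:3];c=R.T@(np.array(p)-d['pose'][:3,3]);a=c[:2]/c[2];a=a*(1+d['k1']*(a@a));return a*np.array([d['K'][0,0],d['K'][1,1]])+d['K'][:2,2]
E
python3 - <<'E'
from h import *
for n in('top','side'):
    d=grab(n,n+'0');print(d['K'],d['k1'],d['pose'])
print(manip.get_state(),manip.tip_extent)
E
```

```text
pics
[[388.41624616   0.         286.33743409]
 [  0.         388.41624616 214.42963787]
 [  0.           0.           1.        ]] -0.05390693641592405 [[-1.51469637e-03 -9.90841789e-01  1.35019460e-01  4.53092870e-01]
 [-9.99992830e-01  1.03219205e-03 -3.64352284e-03  1.15205103e-02]
 [ 3.47078868e-03 -1.35024011e-01 -9.90836248e-01  1.24662200e+00]
 [ 0.00000000e+00  0.00000000e+00  0.00000000e+00  1.00000000e+00]]
[[426.79672463   0.         279.68785755]
 [  0.         426.79672463 205.39271036]
 [  0.           0.           1.        ]] -0.11525078250359719 [[ 0.99550302 -0.07510025  0.05773804  0.55642126]
 [-0.09470821 -0.77603378  0.62353984 -0.81461363]
 [-0.00202133 -0.62620406 -0.77965659  1.10866198]
 [ 0.          0.          0.          1.        ]]
{'t': 0.1, 'qpos': array([-1.36898538,  0.46831673, -0.01158441,  1.60349893,  0.00596332,
        1.07137481, -0.05627089]), 'qvel': array([ 0.0008816 , -0.00328967,  0.00104046, -0.00156885,  0.00181802,
        0.00090826,  0.00229756]), 'tau': array([ 1.01131362e-03, -5.33516943e+01,  2.13900232e-02, -2.51965266e+01,
        1.14357274e-02,  4.37036098e-03,  2.34161780e-05]), 'tcp_pos': array([0.15749685, 0.63017327, 0.25242909]), 'tcp_rot': array([[-9.70166320e-01,  2.42440151e-01, -2.91588514e-04],
       [ 2.42440310e-01,  9.70165108e-01, -1.53586854e-03],
       [-8.94672005e-05, -1.56074074e-03, -9.99998778e-01]]), 'force': array([ 0.03895511, -0.01707932,  0.47675667]), 'wrist_torque': array([-0.03174399,  0.01674738, -0.02018158]), 'finger_gap': 0.08529383877442026} 0.022
```

View pics/top0.png

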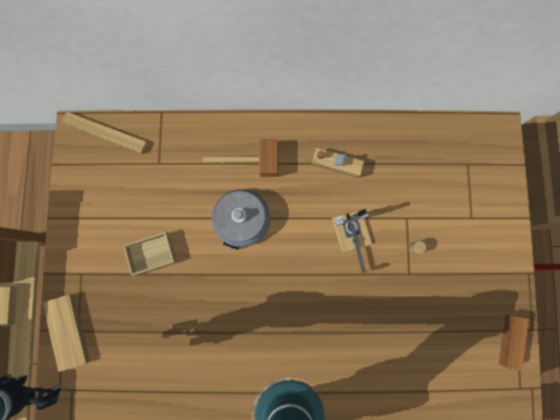

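View pics/side0.png

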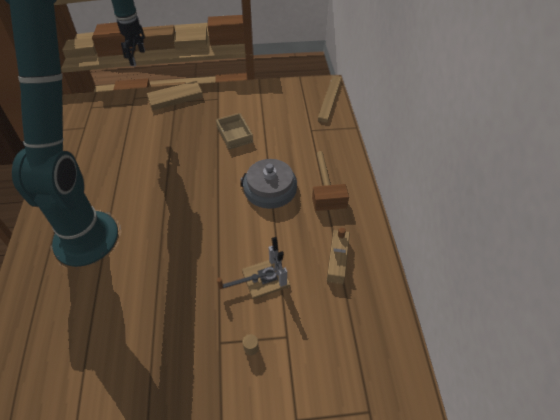

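The top view shows the grinder at about (240,217), the block at (352,230), and the clamp handle running down to (362,268). The offcut is at (419,247), and the plane and mallet lie beyond. I'll zoom in next.

Run:
```python
from h import *
d=load('top0');c=d['image'][200:280,200:440,::-1]
cv2.imwrite('pics/t0z.png',cv2.resize(d['image'][200:280,310:420,::-1],None,fx=7,fy=7,interpolation=2))
cv2.imwrite('pics/t0g.png',cv2.resize(d['image'][180:255,200:280,::-1],None,fx=8,fy=8,interpolation=2))
s=load('side0')
cv2.imwrite('pics/s0z.png',cv2.resize(s['image'][225:310,205:305,::-1],None,fx=7,fy=7,interpolation=2))
```

```text
(no output)
```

View pics/t0z.png

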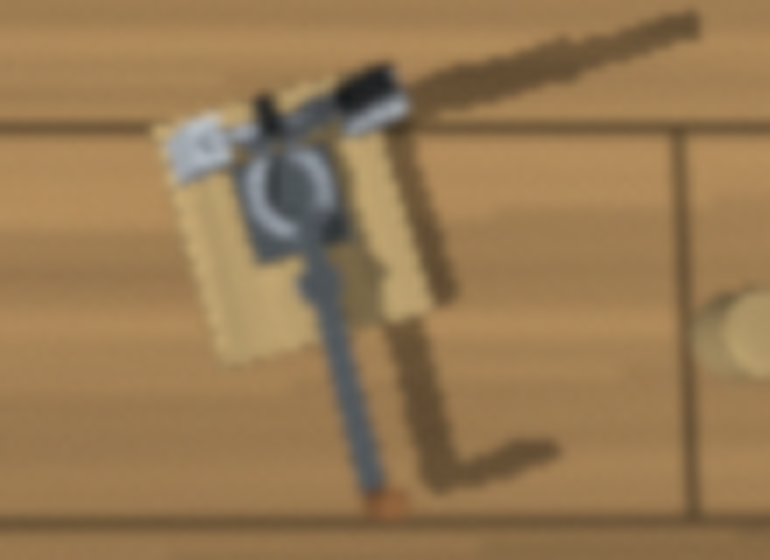

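View pics/t0g.png

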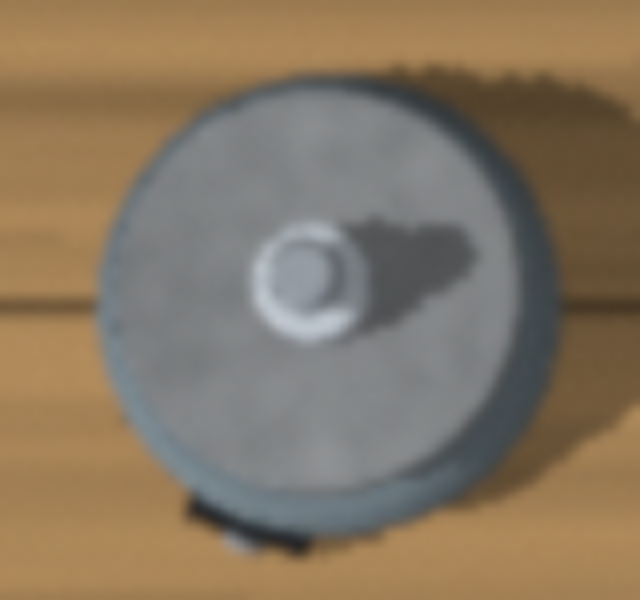

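View pics/s0z.png

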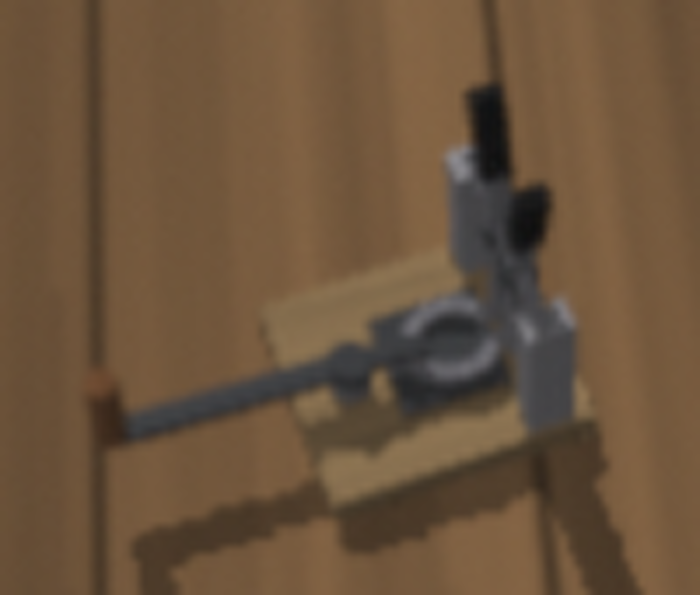

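The zoom shows the base, two posts, the black handles, the clamp and the knob at about (364,271). The wheel has its stub head at about (238,214). Next I'll measure using depth and colour.

Run:
```python
from h import *
np.set_printoptions(precision=4,suppress=True)
for t in('top0','side0'):
    d=load(t);P=cloud(d);I=d['image'].astype(int);sat=I.max(2)-I.min(2)
    c=onz(d,351,230,0.0) if t=='top0' else None
    if c is not None: c0=c; print('c',c)
    R=(np.hypot(P[...,0]-c0[0],P[...,1]-c0[1])<0.2)&(d['depth']>0)
    print(t,'bench z',np.median(P[R][:,2]))
    near=R&(P[...,2]>.010)&(P[...,2]<.02)&(np.hypot(P[...,0]-c0[0],P[...,1]-c0[1])<0.1)
    print('base rect',cv2.minAreaRect((P[near][:,:2]*1000).astype(np.float32)))
    hi=R&(P[...,2]>.083)&(P[...,2]<.097)&(sat<45)&(I.mean(2)>100)
    q=P[hi]; print('posts'); 
    if len(q)>4:
        _,l,ce=cv2.kmeans((q[:,:2]).astype(np.float32),2,None,(3,50,1e-6),5,cv2.KMEANS_PP_CENTERS);print(ce,np.bincount(l.ravel()))
        for k in (0,1):print(q[l.ravel()==k].min(0),q[l.ravel()==k].max(0))
    bl=R&(I.max(2)<50)&(P[...,2]>.1); print('black',bl.sum(),P[bl].min(0) if bl.any() else'',P[bl].max(0) if bl.any() else '')
    kn=R&(I[...,0]-I[...,2]>60)&(P[...,2]>.03)&(P[...,0]<c0[0]);print('knob',kn.sum(),P[kn].mean(0) if kn.any() else'', P[kn].max(0) if kn.any() else'',np.argwhere(kn).mean(0))
```

```text
c [ 0.572  -0.2018  0.    ]
top0 bench z 0.0002494020808110342
base rect ((568.4854736328125, -200.93499755859375), (115.1222152709961, 100.92312622070312), 15.591718673706055)
posts
[[ 0.5953 -0.1564]
 [ 0.6094 -0.2285]] [44 13]
[ 0.5846 -0.1878  0.083 ] [ 0.6061 -0.1443  0.0945]
[ 0.6054 -0.2387  0.0857] [ 0.6149 -0.1942  0.0926]
black 26 [ 0.5921 -0.2163  0.1199] [ 0.6138 -0.1673  0.16  ]
knob 50 [ 0.4786 -0.313   0.0564] [ 0.5291 -0.2255  0.078 ] [258.7  390.58]
side0 bench z 0.0011572627918823297
base rect ((569.6055297851562, -200.22283935546875), (115.5940170288086, 103.61997985839844), 15.044779777526855)
posts
[[ 0.6183 -0.2277]
 [ 0.59   -0.1526]] [11 12]
[ 0.6079 -0.234   0.0876] [ 0.6275 -0.2191  0.0915]
[ 0.5867 -0.1585  0.0872] [ 0.593  -0.1457  0.0968]
black 100 [ 0.5952 -0.2209  0.1105] [ 0.618  -0.1622  0.1632]
knob 0   [nan nan]<stdin>:17: RuntimeWarning: Mean of empty slice.
  ret = um.true_divide(
```

Run:
```python
from h import *
np.set_printoptions(precision=4,suppress=True)
d=load('top0');s=load('side0')
f=lambda u,v,z:onz(d,310+(u+.5)/7-.5,200+(v+.5)/7-.5,z)
print('ring ctr',f(291,190,.028),'knob',f(387,502,.075),'pivot',f(318,280,.036))
g=lambda u,v,z:onz(s,205+(u+.5)/7-.5,225+(v+.5)/7-.5,z)
print('side knob top',g(100,378,.075),'ring',g(452,338,.028),'pivot',g(350,360,.036))
# handle tops z=.16
for n,a in(('top',f(265,105,.16)),('top2',f(365,80,.16)),('side',g(483,92,.16)),('side2',g(533,190,.16))):print(n,a)
# grinder by depth
c0=onz(d,240,217,.065)
for t in('top0','side0'):
    D=load(t);P=cloud(D);r=np.hypot(P[...,0]-c0[0],P[...,1]-c0[1])
    for lo,hi,z in((.1,.115,.109),(.08,.09,.085),(.058,.07,.065),(.036,.044,.04)):
        m=(r<.12)&(P[...,2]>lo)&(P[...,2]<hi);q=(P[m][:,:2]*1000).astype(np.float32)
        if m.sum()>3: print(t,z,m.sum(),'mean',q.mean(0),'circ',cv2.minEnclosingCircle(q))
G=load('top0')
c=cv2.resize(s['image'][150:210,235:305,::-1],None,fx=8,fy=8,interpolation=2);cv2.imwrite('pics/s0g.png',c)
```

```text
ring ctr [ 0.5798 -0.1977  0.028 ] knob [ 0.4405 -0.2278  0.075 ] pivot [ 0.5385 -0.2075  0.036 ]
side knob top [ 0.4423 -0.2284  0.075 ] ring [ 0.5824 -0.1963  0.028 ] pivot [ 0.54   -0.2072  0.036 ]
top [ 0.6006 -0.1653  0.16  ]
top2 [ 0.6108 -0.2062  0.16  ]
side [ 0.5997 -0.1653  0.16  ]
side2 [ 0.6146 -0.2115  0.16  ]
top0 0.109 67 mean [609.8392 150.8782] circ ((610.2251586914062, 151.98226928710938), 13.810900688171387)
top0 0.085 92 mean [608.2111 150.6708] circ ((610.4310302734375, 151.3373565673828), 21.83628273010254)
top0 0.065 1792 mean [609.722  151.4449] circ ((610.4832763671875, 152.07066345214844), 77.98622131347656)
top0 0.04 348 mean [593.4738 137.9078] circ ((610.0653686523438, 151.27395629882812), 88.85795593261719)
side0 0.109 50 mean [611.0242 148.3336] circ ((610.6251220703125, 148.5598602294922), 14.097649574279785)
side0 0.085 72 mean [611.2408 143.327 ] circ ((609.8778076171875, 149.32376098632812), 21.983747482299805)
side0 0.065 1122 mean [610.8368 144.8515] circ ((609.3550415039062, 153.3647003173828), 81.26823425292969)
side0 0.04 268 mean [608.1519 101.9507] circ ((609.4194946289062, 146.1373748779297), 88.94634246826172)
```

View pics/s0g.png

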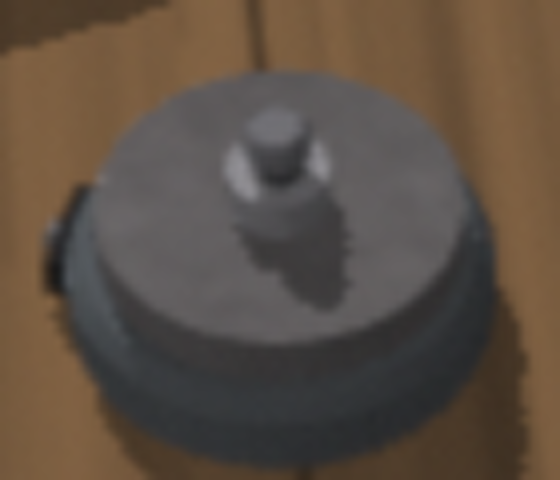

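Both cameras agree:
- Block origin is about (0.579, -0.198), yaw 15.3°.
- The knob is about (0.4415, -0.228) and its radius from the pivot checks at about 97 mm.
- The wheel is about (0.610, 0.151), and its radii and heights match the given sizes.

I'll move off towards the knob now.

Request:
servo_tool --pt "-0.023 -0.0215 0" --pt "-0.046 -0.043 0" --pt "-0.069 -0.0645 0" --pt "-0.092 -0.086 0" --pt "-0.115 -0.1075 0" --pt "-0.138 -0.129 0" --pt "-0.161 -0.1505 0" --pt "-0.184 -0.172 0" --pt "-0.207 -0.1935 0" --pt "-0.23 -0.215 0" --roll '[0,0,0,0,0,0,0,0,0,0]' --hand -0.2

```text
t: 0.93
tcp_pos: [0.329, 0.3646, 0.2531]
tcp_rot: [[-0.97, 0.242, -0.0], [0.242, 0.97, -0.0], [0.0, -0.0, -1.0]]
force: [1.0, 1.1, 0.7]
finger_gap: 0.0344
```

Request:
servo_tool --pt "-0.023 -0.0215 0" --pt "-0.046 -0.043 0" --pt "-0.069 -0.0645 0" --pt "-0.092 -0.086 0" --pt "-0.115 -0.1075 0" --pt "-0.138 -0.129 0" --pt "-0.161 -0.1505 0" --pt "-0.184 -0.172 0" --pt "-0.207 -0.1935 0" --pt "-0.23 -0.215 0" --roll '[-2.5,-5,-7.5,-10,-12.5,-15,-17.5,-20,-22.5,-25]'

```text
t: 1.77
tcp_pos: [0.5, 0.1005, 0.2531]
tcp_rot: [[-0.981, -0.193, -0.0], [-0.193, 0.981, -0.0], [0.0, 0.0, -1.0]]
force: [1.1, 0.4, -0.2]
finger_gap: 0.0341
```

```bash
cat >> h.py <<'E'
def to(w,yawy=None):
    """dp in tool axes to world target, roll to bring tool y to yaw (deg)"""
    s=manip.get_state();R=s['tcp_rot'];dp=R.T@(np.array(w)-s['tcp_pos'])
    a=np.degrees(np.arctan2(R[1,1],R[0,1])); r=None if yawy is None else -((yawy-a+90)%180-90)
    print('t',round(s['t'],2),'tcp',s['tcp_pos'].round(4),'yawy',a.round(1),'gap',round(s['finger_gap'],4),'F',s['force'].round(2),'-> dp',dp.round(4),'roll',r,'tilt',R[:,2].round(4),'q7',s['qpos'][6].round(2))
E
python3 -c "
from h import *
to([.4415,-.228,.2],101)"
```

```text
t 1.77 tcp [0.5    0.1005 0.2531] yawy 101.1 gap 0.0341 F [ 1.07  0.36 -0.24] -> dp [ 0.1206 -0.3111  0.0531] roll 0.10012629943335583 tilt [-4.e-04 -0.e+00 -1.e+00] q7 1.57
```

Request:
servo_tool --pt "0.012 -0.031 0" --pt "0.024 -0.062 0" --pt "0.036 -0.093 0" --pt "0.048 -0.124 0" --pt "0.06 -0.156 0" --pt "0.072 -0.187 0" --pt "0.084 -0.218 0" --pt "0.096 -0.249 0" --pt "0.108 -0.28 0" --pt "0.1205 -0.311 0" --roll '[0,0,0,0,0,0,0,0,0,0]'

```text
t: 2.6
tcp_pos: [0.4398, -0.2277, 0.2532]
tcp_rot: [[-0.982, -0.191, -0.0], [-0.191, 0.982, 0.0], [-0.0, 0.0, -1.0]]
force: [0.7, -0.1, 0.2]
finger_gap: 0.0337
```

Run:
```python
from h import *
to([.4415,-.228,.068],101)
d=grab('side','s1'); cv2.imwrite('pics/s1z.png',cv2.resize(d['image'][180:330,180:320,::-1],None,fx=4,fy=4,interpolation=2))
```

```text
t 2.6 tcp [ 0.4398 -0.2277  0.2532] yawy 101.0 gap 0.0337 F [ 0.65 -0.09  0.23] -> dp [-0.0016 -0.0007  0.1852] roll -0.013628970181187583 tilt [-0.e+00  3.e-04 -1.e+00] q7 2.3
```

View pics/s1z.png

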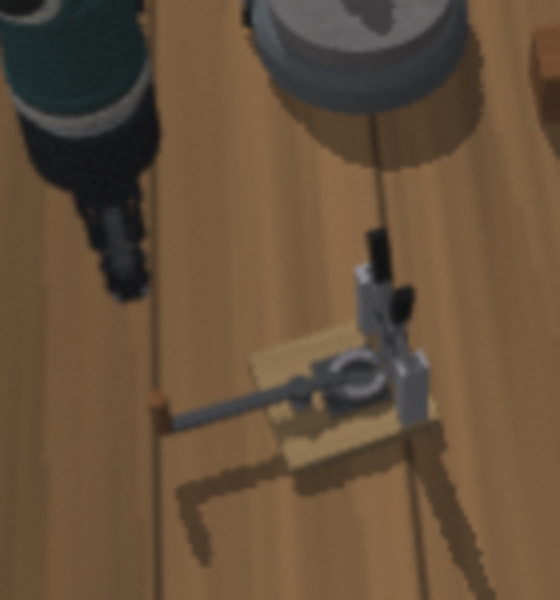

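The gripper hangs above the knob at picture (157,410), with the fingers straddling it. I'll lower it round the knob.

Request:
servo_tool --pt "-0.002 0 0.02" --pt "-0.002 0 0.045" --pt "-0.002 0 0.07" --pt "-0.002 0 0.095" --pt "-0.002 0 0.12" --pt "-0.002 0 0.145" --pt "-0.002 0 0.165" --pt "-0.002 0 0.18" --pt "-0.002 0 0.185" --roll '[0,0,0,0,0,0,0,0,0]'

```text
t: 3.4
tcp_pos: [0.4409, -0.225, 0.0659]
tcp_rot: [[-0.982, -0.19, -0.004], [-0.19, 0.982, 0.002], [0.004, 0.002, -1.0]]
force: [0.0, 0.1, 0.2]
finger_gap: 0.0344
```

Run:
```python
from h import *
to([.4415,-.228,.068],101)
d=grab('side','s2'); cv2.imwrite('pics/s2z.png',cv2.resize(d['image'][180:330,180:320,::-1],None,fx=4,fy=4,interpolation=2))
# arc waypoints in tool axes: knob angle from 191 to 112 about pivot; tool y yaw follows
s=manip.get_state();R=s['tcp_rot'];pv=np.array([.536,-.2096]);
for a in np.arange(191,105,-6.5):
    r=np.radians(a);p=pv+.1*np.array([np.cos(r),np.sin(r)]);w=np.array([*p,.068]);print(round(a,1),(R.T@(w-s['tcp_pos'])).round(3),round(191-a,1))
```

```text
t 3.4 tcp [ 0.4409 -0.225   0.0659] yawy 101.0 gap 0.0344 F [0.01 0.12 0.17] -> dp [ 0.     -0.0031 -0.0021] roll -0.022718231280151713 tilt [-0.0043  0.0015 -1.    ] q7 2.48
191.0 [ 0.004 -0.003 -0.002] 0.0
184.5 [ 0.003  0.009 -0.002] 6.5
178.0 [ 0.001  0.02  -0.002] 13.0
171.5 [-0.002  0.031 -0.002] 19.5
165.0 [-0.006  0.041 -0.002] 26.0
158.5 [-0.012  0.051 -0.002] 32.5
152.0 [-0.018  0.06  -0.002] 39.0
145.5 [-0.026  0.069 -0.002] 45.5
139.0 [-0.035  0.076 -0.002] 52.0
132.5 [-0.044  0.082 -0.002] 58.5
126.0 [-0.054  0.088 -0.002] 65.0
119.5 [-0.064  0.092 -0.002] 71.5
113.0 [-0.075  0.095 -0.002] 78.0
106.5 [-0.086  0.097 -0.002] 84.5
```

View pics/s2z.png

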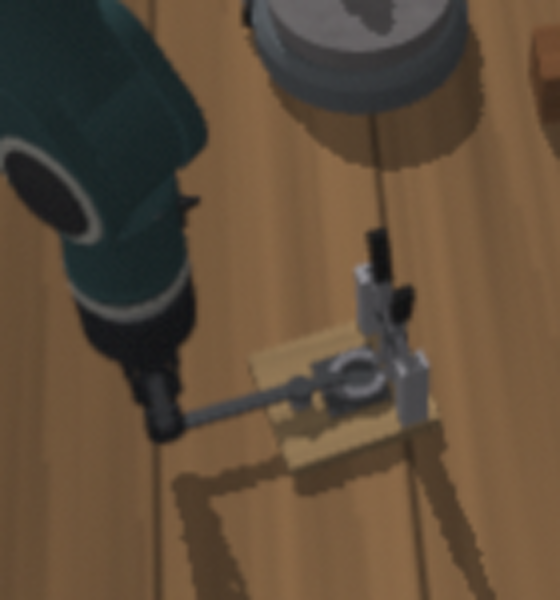

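The fingers straddle the knob at (165,415). I'll sweep along the arc with roll.

Request:
servo_tool --pt "0.004 0.003 -0.002" --pt "0.003 0.009 -0.002" --pt "0.002 0.014 -0.002" --pt "0.001 0.02 -0.002" --pt "-0.001 0.026 -0.002" --pt "-0.002 0.031 -0.002" --pt "-0.004 0.036 -0.002" --pt "-0.006 0.041 -0.002" --pt "-0.009 0.046 -0.002" --pt "-0.012 0.051 -0.002" --roll '[3,6.5,9.7,13,16,19.5,22.7,26,29,32.5]'

```text
t: 4.28
tcp_pos: [0.445, -0.1735, 0.0713]
tcp_rot: [[-0.929, 0.37, 0.001], [0.37, 0.929, 0.0], [-0.001, 0.001, -1.0]]
force: [-0.8, -0.1, 0.3]
finger_gap: 0.034
```

Run:
```python
from h import *
to([.4415,-.228,.068])
s=manip.get_state();R=s['tcp_rot'];pv=np.array([.536,-.2096]);
for a in np.arange(158.5-3.25,105,-3.25):
    r=np.radians(a);p=pv+.1*np.array([np.cos(r),np.sin(r)]);w=np.array([*p,.068]);print(round(a,1),(R.T@(w-s['tcp_pos'])).round(3),round(158.5-a,1))
```

```text
t 4.28 tcp [ 0.445  -0.1735  0.0713] yawy 68.3 gap 0.034 F [-0.79 -0.14  0.35] -> dp [-0.0169 -0.052   0.0033] roll None tilt [ 0.0015  0.     -1.    ] q7 1.94
155.2 [0.002 0.005 0.003] 3.2
152.0 [0.002 0.011 0.003] 6.5
148.8 [0.001 0.017 0.003] 9.8
145.5 [-0.     0.022  0.003] 13.0
142.2 [-0.002  0.028  0.003] 16.2
139.0 [-0.003  0.033  0.003] 19.5
135.8 [-0.006  0.038  0.003] 22.8
132.5 [-0.008  0.044  0.003] 26.0
129.2 [-0.01   0.049  0.003] 29.2
126.0 [-0.013  0.053  0.003] 32.5
122.8 [-0.017  0.058  0.003] 35.8
119.5 [-0.02   0.063  0.003] 39.0
116.2 [-0.024  0.067  0.003] 42.2
113.0 [-0.028  0.071  0.003] 45.5
109.8 [-0.032  0.075  0.003] 48.8
106.5 [-0.036  0.079  0.003] 52.0
```

Request:
servo_tool --pt "0.002 0.005 0.002" --pt "0.002 0.011 0.002" --pt "0 0.022 0.002" --pt "-0.003 0.033 0.002" --pt "-0.006 0.038 0.002" --pt "-0.01 0.049 0.002" --pt "-0.013 0.053 0.002" --pt "-0.02 0.063 0.002" --pt "-0.024 0.067 0.002" --pt "-0.028 0.071 0.002" --roll '[3,6.5,13,19.5,23,29,32.5,39,42,45.5]'

```text
t: 5.12
tcp_pos: [0.4974, -0.1169, 0.0692]
tcp_rot: [[-0.389, 0.921, 0.001], [0.921, 0.389, 0.001], [0.0, 0.001, -1.0]]
force: [-0.3, 0.7, -0.7]
finger_gap: 0.0341
```

Run:
```python
from h import *
to([.498,-.1175,.068])
for n in('top','side'):
    d=grab(n,n+'3')
    x=d['image'][180:300,300:440] if n=='top' else d['image'][180:330,180:320]
    cv2.imwrite(f'pics/{n}3z.png',cv2.resize(x[:,:,::-1],None,fx=4,fy=4,interpolation=2))
```

```text
t 5.12 tcp [ 0.4974 -0.1169  0.0692] yawy 22.9 gap 0.0341 F [-0.33  0.7  -0.74] -> dp [-0.0008  0.0003  0.0012] roll None tilt [ 9.e-04  9.e-04 -1.e+00] q7 1.18
```

View pics/side3z.png

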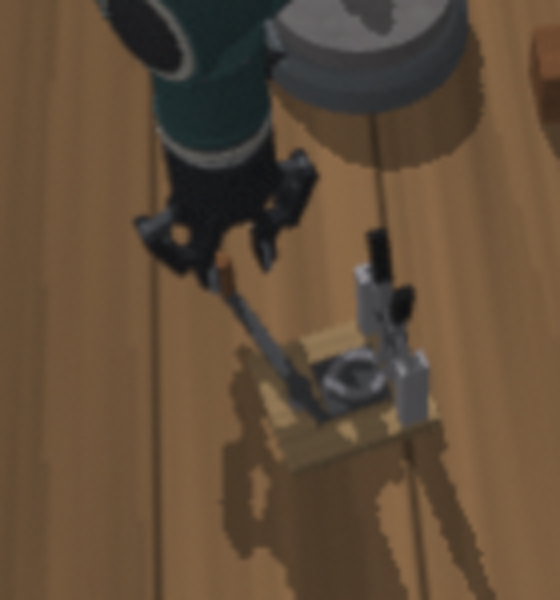

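View pics/top3z.png

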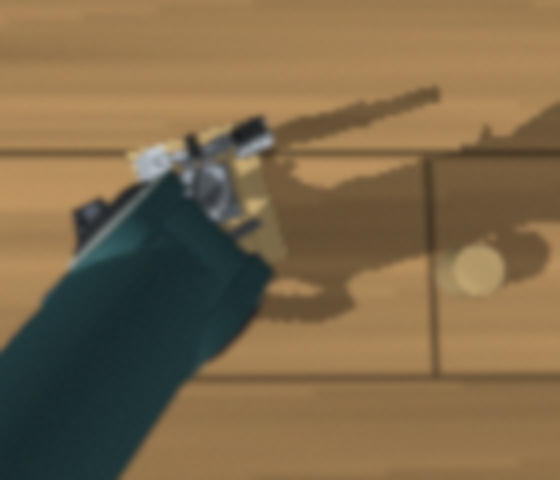

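The knob is at side-zoom (225,262), held against the trailing finger, and the lever is clear of the ring at about 1.3 rad. I'll push a little further to the stop.

Request:
servo_tool --pt "-0.001 0.003 0.001" --pt "-0.002 0.006 0.001" --pt "-0.002 0.006 0.001" --roll '[2,4,4]'

```text
t: 5.47
tcp_pos: [0.5033, -0.1172, 0.0678]
tcp_rot: [[-0.326, 0.945, 0.001], [0.945, 0.326, 0.0], [-0.0, 0.001, -1.0]]
force: [-0.6, 0.3, 0.4]
finger_gap: 0.0344
```

Run:
```python
from h import *
to([.498,-.1175,.068])
d=grab('side','side4');x=d['image'][220:300,220:300]
cv2.imwrite(f'pics/side4z.png',cv2.resize(x[:,:,::-1],None,fx=7,fy=7,interpolation=2))
```

```text
t 5.47 tcp [ 0.5033 -0.1172  0.0678] yawy 19.0 gap 0.0344 F [-0.58  0.26  0.43] -> dp [ 0.0015 -0.0051 -0.0002] roll None tilt [ 9.e-04  3.e-04 -1.e+00] q7 1.13
```

View pics/side4z.png

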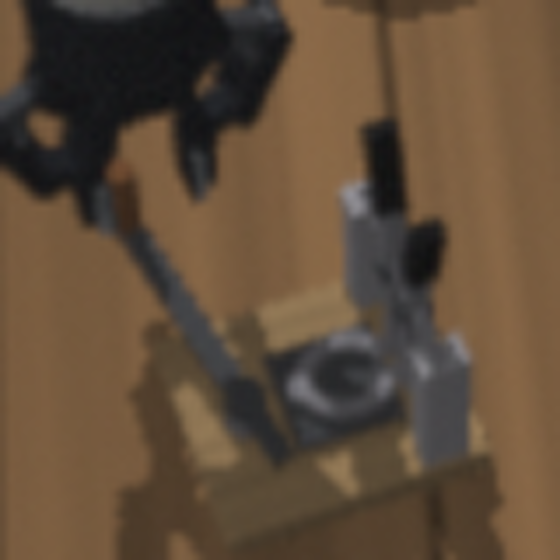

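Request:
servo_tool --pt "0 0 -0.02" --pt "0 0 -0.045" --pt "0 0 -0.07" --pt "0 0 -0.095" --pt "0 0 -0.12" --pt "0 0 -0.145" --pt "0 0 -0.165" --pt "0 0 -0.18" --roll '[-6,-13,-20,-27,-34,-41,-48,-55]'

```text
t: 6.18
tcp_pos: [0.5031, -0.118, 0.2497]
tcp_rot: [[-0.963, 0.269, 0.003], [0.269, 0.963, 0.0], [-0.003, 0.001, -1.0]]
force: [0.7, 0.1, -0.2]
finger_gap: 0.0339
```

Run:
```python
from h import *
to([.605,-.190,.22],105.3)
for n in('top','side'):
    d=grab(n,n+'5')
    x=d['image'][180:280,300:440] if n=='top' else d['image'][220:310,210:310]
    cv2.imwrite(f'pics/{n}5z.png',cv2.resize(x[:,:,::-1],None,fx=5,fy=5,interpolation=2))
    P=cloud(d);I=d['image'].astype(int)
    m=(np.hypot(P[...,0]-.605,P[...,1]+.19)<.05)&(P[...,2]>.11)&(P[...,2]<.17)&(I.max(2)<60)
    q=P[m];print(n,len(q))
    for lo in np.arange(.11,.17,.01):
        w=q[(q[:,2]>=lo)&(q[:,2]<lo+.01)]
        for sgn in(-1,1):
            ww=w[np.sign(w[:,1]+.19)==sgn]
            if len(ww):print(lo.round(2),len(ww),ww.mean(0).round(4))
```

```text
t 6.18 tcp [ 0.5031 -0.118   0.2497] yawy 74.4 gap 0.0339 F [ 0.69  0.05 -0.16] -> dp [-0.1174 -0.042   0.03  ] roll -30.909936181490053 tilt [ 3.3e-03  2.0e-04 -1.0e+00] q7 1.7
top 28
0.11 2 [ 0.6092 -0.203   0.1199]
0.12 4 [ 0.6085 -0.205   0.1247]
0.13 5 [ 0.6074 -0.2067  0.1345]
0.14 7 [ 0.6088 -0.2086  0.1451]
0.15 7 [ 0.6092 -0.2125  0.1565]
0.16 3 [ 0.6106 -0.2125  0.1608]
side 109
0.11 4 [ 0.608  -0.2098  0.1168]
0.11 6 [ 0.6036 -0.1756  0.1154]
0.12 8 [ 0.6116 -0.2121  0.1264]
0.12 13 [ 0.6019 -0.1753  0.1256]
0.13 7 [ 0.6102 -0.2127  0.135 ]
0.13 14 [ 0.6028 -0.1733  0.1358]
0.14 8 [ 0.6119 -0.2166  0.1461]
0.14 7 [ 0.6016 -0.1725  0.1456]
0.15 15 [ 0.6128 -0.2157  0.1567]
0.15 14 [ 0.6018 -0.1695  0.1545]
0.16 4 [ 0.6103 -0.2156  0.1609]
0.16 9 [ 0.5991 -0.1687  0.161 ]
```

View pics/side5z.png

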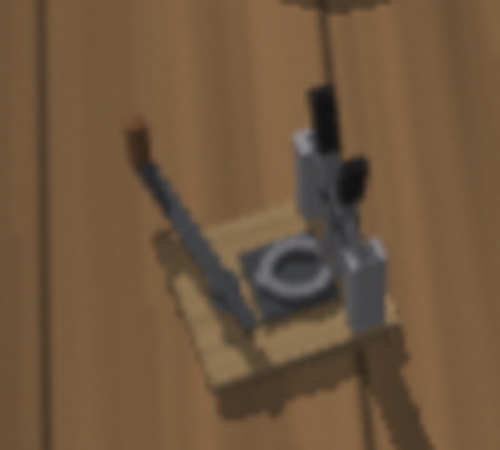

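View pics/top5z.png

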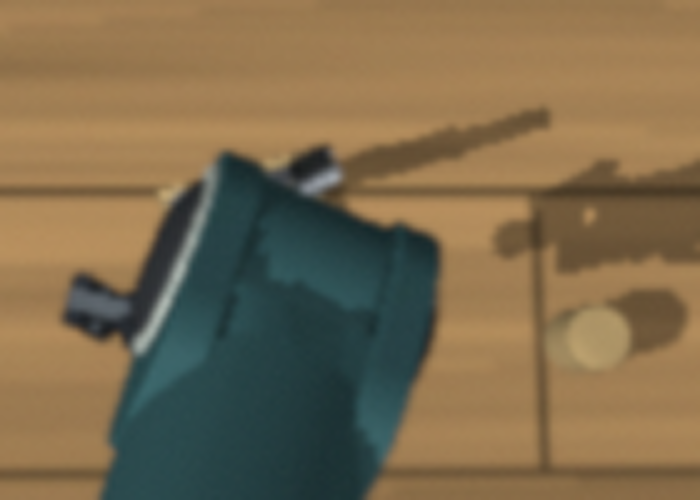

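Run:
```python
from h import *
d=load('side5');k=onz(d,210+(137.5)/5-.5,220+(122.5)/5-.5,.075)
v=k[:2]-np.array([.536,-.2096]);print(k,np.hypot(*v),np.degrees(np.arctan2(v[1],v[0])),'open rad',np.radians(195.3-np.degrees(np.arctan2(v[1],v[0]))))
to([.605,-.191,.25],105.3)
```

```text
[ 0.49603815 -0.11906979  0.075     ] 0.09895791184210632 113.81762722372198 open rad 1.4221356872834445
t 6.28 tcp [ 0.5041 -0.1181  0.2502] yawy 74.1 gap 0.034 F [-0.34  0.14  0.74] -> dp [-0.117  -0.0425  0.0008] roll -31.1660576289634 tilt [ 0.0063  0.001  -1.    ] q7 1.7
```

Request:
servo_tool --pt "-0.017 -0.006 0" --pt "-0.034 -0.012 0" --pt "-0.051 -0.018 0" --pt "-0.068 -0.024 0" --pt "-0.085 -0.03 0" --pt "-0.102 -0.037 0" --pt "-0.1175 -0.043 0" --pt "-0.1175 -0.043 0" --roll '[-4,-8,-12,-16,-20,-25,-31,-31]' --hand 1 --force 40

```text
t: 6.95
tcp_pos: [0.6049, -0.1934, 0.2462]
tcp_rot: [[-0.966, -0.259, -0.0], [-0.259, 0.966, -0.002], [0.0, -0.002, -1.0]]
force: [-0.4, 0.0, 0.0]
finger_gap: 0.0852
```

Run:
```python
from h import *
to([.605,-.191,.143],105.3)
d=grab('side','s6'); cv2.imwrite('pics/s6z.png',cv2.resize(d['image'][180:310,200:330,::-1],None,fx=5,fy=5,interpolation=2))
```

```text
t 6.95 tcp [ 0.6049 -0.1934  0.2462] yawy 105.0 gap 0.0852 F [-0.41  0.    0.03] -> dp [-0.0008  0.0025  0.1032] roll -0.3123963442937594 tilt [-0.     -0.0018 -1.    ] q7 2.34
```

View pics/s6z.png

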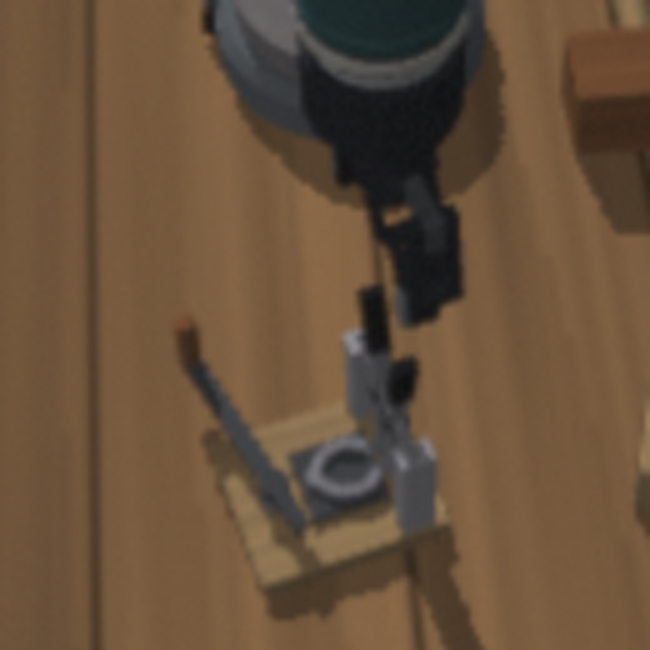

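The clamp is at its stop (about 1.4 rad) and the gripper is above the handles. I'll descend over them.

Request:
servo_tool --pt "0 0.002 0.02" --pt "0 0.002 0.04" --pt "0 0.002 0.055" --pt "0 0.002 0.07" --pt "0 0.002 0.085" --pt "0 0.002 0.097" --pt "0 0.002 0.103" --pt "0 0.002 0.103" --roll '[0,0,0,0,0,0,0,0]'

```text
t: 7.67
tcp_pos: [0.6022, -0.1884, 0.1427]
tcp_rot: [[-0.966, -0.257, -0.003], [-0.257, 0.966, 0.001], [0.003, 0.002, -1.0]]
force: [-0.1, 0.0, 0.2]
finger_gap: 0.0855
```

Run:
```python
from h import *
to([.605,-.191,.143],105.3)
d=grab('side','s7'); cv2.imwrite('pics/s7z.png',cv2.resize(d['image'][200:310,210:320,::-1],None,fx=6,fy=6,interpolation=2))
```

```text
t 7.67 tcp [ 0.6022 -0.1884  0.1427] yawy 104.9 gap 0.0855 F [-0.06  0.02  0.17] -> dp [-0.0021 -0.0032 -0.0003] roll -0.38536189746277216 tilt [-3.e-03  8.e-04 -1.e+00] q7 2.4
```

View pics/s7z.png

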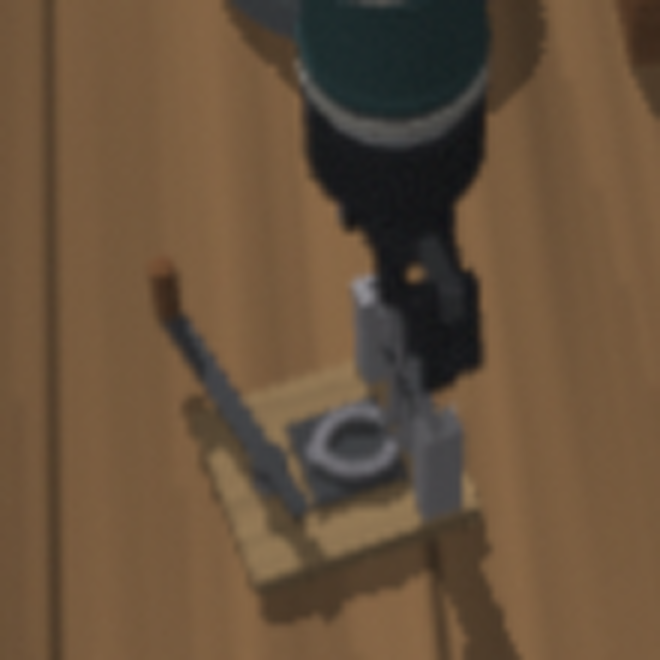

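The fingers straddle both handles. I'll correct by about 2 mm and squeeze.

Request:
servo_tool --pt "-0.001 -0.002 0" --pt "-0.001 -0.002 0" --pt "-0.001 -0.002 0" --pt "-0.001 -0.002 0" --pt "-0.001 -0.002 0" --pt "-0.001 -0.002 0" --pt "-0.001 -0.002 0" --pt "-0.001 -0.002 0" --pt "-0.001 -0.002 0" --pt "-0.001 -0.002 0" --roll '[0,0,0,0,0,0,0,0,0,0]' --hand -1 --force 45

```text
t: 8.55
tcp_pos: [0.6067, -0.1909, 0.147]
tcp_rot: [[-0.966, -0.258, 0.005], [-0.258, 0.966, 0.0], [-0.005, -0.001, -1.0]]
force: [-1.5, 2.1, 9.5]
finger_gap: 0.0271
```

Run:
```python
from h import *
to([.605,-.191,.143],105.3)
print(manip.get_state()['wrist_torque'])
d=grab('side','s8'); cv2.imwrite('pics/s8z.png',cv2.resize(d['image'][220:310,220:320,::-1],None,fx=6,fy=6,interpolation=2))
```

```text
t 8.55 tcp [ 0.6067 -0.1909  0.147 ] yawy 105.0 gap 0.0271 F [-1.53  2.1   9.5 ] -> dp [0.0017 0.0004 0.004 ] roll -0.3227846142837336 tilt [ 4.6e-03  1.0e-04 -1.0e+00] q7 2.4
[0.35121014 0.1877019  0.02321389]
```

View pics/s8z.png

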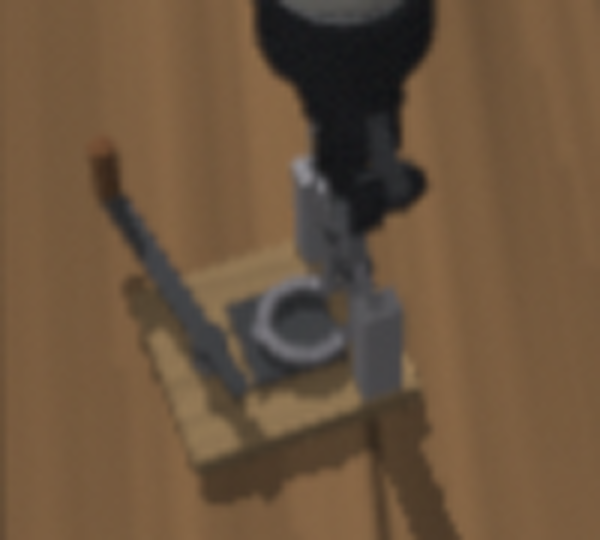

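The handles are squeezed to about their 30 mm stop and the ring is visibly spread. I'll lift straight up.

Request:
servo_tool --pt "0 0 -0.004" --pt "0 0 -0.01" --pt "0 0 -0.018" --pt "0 0 -0.026" --pt "0 0 -0.036" --pt "0 0 -0.046" --pt "0 0 -0.056" --pt "0 0 -0.066" --pt "0 0 -0.076" --pt "0 0 -0.086" --roll '[0,0,0,0,0,0,0,0,0,0]'

```text
t: 9.43
tcp_pos: [0.6049, -0.1909, 0.2315]
tcp_rot: [[-0.966, -0.258, 0.0], [-0.258, 0.966, -0.0], [-0.0, -0.0, -1.0]]
force: [-0.1, 1.0, -1.8]
finger_gap: 0.0268
```

Request:
servo_tool --pt "0 0 -0.01" --pt "0 0 -0.02" --pt "0 0 -0.03" --pt "0 0 -0.04" --pt "0 0 -0.05" --pt "0 0 -0.057" --pt "0 0 -0.06" --pt "0 0 -0.06" --roll '[0,0,0,0,0,0,0,0]'

```text
t: 10.1
tcp_pos: [0.6053, -0.191, 0.2912]
tcp_rot: [[-0.966, -0.258, 0.001], [-0.258, 0.966, -0.0], [-0.001, -0.001, -1.0]]
force: [-0.2, -0.3, -1.3]
finger_gap: 0.0274
```

Run:
```python
from h import *
to([.605,-.191,.143],105.3)
print(manip.get_state()['wrist_torque'])
d=grab('side','s9'); cv2.imwrite('pics/s9z.png',cv2.resize(d['image'][190:310,210:330,::-1],None,fx=5,fy=5,interpolation=2))
d=grab('top','t9'); cv2.imwrite('pics/t9z.png',cv2.resize(d['image'][170:280,300:420,::-1],None,fx=5,fy=5,interpolation=2))
```

```text
t 10.1 tcp [ 0.6053 -0.191   0.2912] yawy 105.0 gap 0.0274 F [-0.18 -0.32 -1.33] -> dp [5.000e-04 1.000e-04 1.482e-01] roll -0.3297483558600902 tilt [ 1.4e-03 -2.0e-04 -1.0e+00] q7 2.32
[-0.00891402 -0.02114785 -0.06632734]
```

View pics/s9z.png

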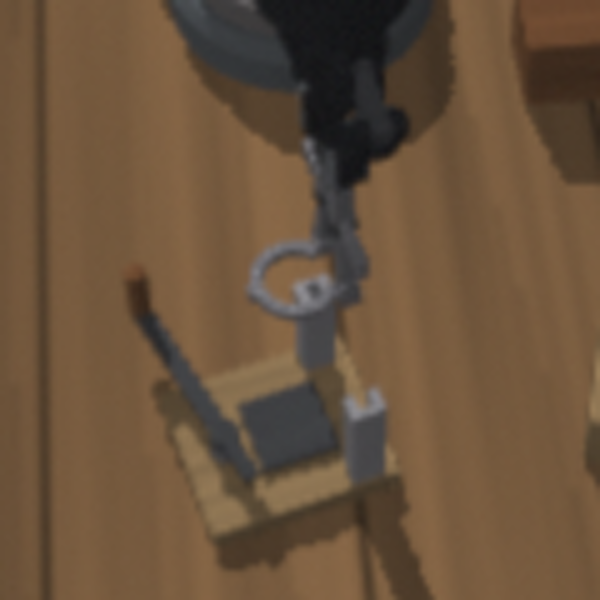

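View pics/t9z.png

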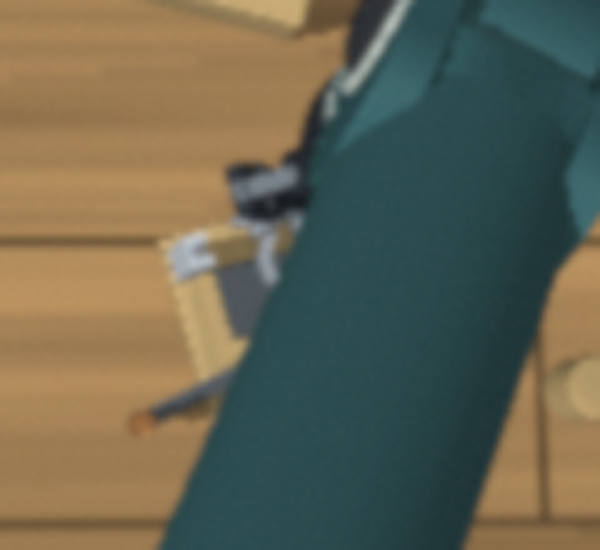

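The ring is out and spread, with its centre at about (294,278) in the side zoom. I'll fit its plane and centre from depth.

```bash
cat >> h.py <<'E'
def ringfit(d,c,zlo,zhi,rad=.027):
    P=cloud(d);m=(np.hypot(P[...,0]-c[0],P[...,1]-c[1])<rad)&(P[...,2]>zlo)&(P[...,2]<zhi)&(d['depth']>0)
    return m,P[m]
E
python3 - <<'E'
from h import *
s=manip.get_state();R=s['tcp_rot'];t=s['tcp_pos']
d=load('s9')
x=-R[:,0] if R[0,0]<0 else R[:,0]   # pliers x ~ world +x
px=np.array([np.cos(np.radians(15)),np.sin(np.radians(15)),0])
c=t-.024*px; print('expected ring ctr',c, 'z',t[2]-.122)
m,q=ringfit(d,c,.12,.22,.045)
v,u=np.argwhere(m).T
print(len(q),np.histogram(q[:,2],bins=np.arange(.12,.22,.01)))
print('px',proj(d,[c[0],c[1],.17]))
# print ring points w/o eyes: in pliers frame
loc=np.c_[(q[:,:2]-c[:2])@px[:2],(q[:,:2]-c[:2])@np.array([-px[1],px[0]]),q[:,2]]
for r in loc[np.argsort(loc[:,0])][::4]:print(r.round(4))
E
```

```text
expected ring ctr [ 0.58157092 -0.19690842  0.28994833] z 0.1679483307267693
197 (array([  0,   0,   0,   0,  20, 125,  17,  13,  11]), array([0.12, 0.13, 0.14, 0.15, 0.16, 0.17, 0.18, 0.19, 0.2 , 0.21]))
px [267.65537484 246.00370246]
[-0.0244 -0.0021  0.1766]
[-0.0225 -0.0034  0.1678]
[-0.0203 -0.0052  0.1693]
[-0.0187  0.0068  0.175 ]
[-0.0175  0.0106  0.1737]
[-0.0162 -0.0017  0.1715]
[-0.0153 -0.015   0.1712]
[-0.014   0.0127  0.1736]
[-0.0131  0.0152  0.1743]
[-0.0118  0.0107  0.1753]
[-0.0106 -0.0173  0.1721]
[-0.0086 -0.0195  0.1743]
[-0.0064 -0.0209  0.1703]
[-0.0047 -0.0161  0.1718]
[-0.0032  0.0192  0.1779]
[-0.0015 -0.0227  0.175 ]
[-1.000e-04  2.060e-02  1.743e-01]
[0.0018 0.0181 0.1721]
[ 0.0035 -0.024   0.1742]
[ 0.0051 -0.0199  0.1769]
[0.0066 0.0156 0.173 ]
[0.0085 0.0212 0.1738]
[ 0.0096 -0.0224  0.1685]
[0.0115 0.0217 0.1715]
[ 0.013  -0.0204  0.1686]
[0.0142 0.0134 0.1723]
[0.0156 0.0171 0.1758]
[ 0.0166 -0.0183  0.1683]
[ 0.0187 -0.0129  0.1784]
[0.0191 0.0193 0.1757]
[ 0.0192 -0.0111  0.1709]
[0.0194 0.0122 0.1759]
[ 0.0197 -0.0252  0.1862]
[0.0199 0.0133 0.1788]
[ 0.02   -0.0174  0.2117]
[ 0.0204 -0.0231  0.1732]
[ 0.0207 -0.0158  0.2182]
[0.021  0.0073 0.218 ]
[0.0216 0.0106 0.1723]
[0.0219 0.0106 0.1906]
[ 0.0223 -0.0332  0.2191]
[ 0.0226 -0.0251  0.2166]
[0.0228 0.0138 0.1766]
[ 0.0236 -0.0218  0.1648]
[0.0246 0.0112 0.1698]
[0.0251 0.0124 0.1727]
[ 0.0258 -0.0234  0.1754]
[0.0269 0.0099 0.1705]
[ 0.0283 -0.0243  0.1755]
[ 0.0292 -0.0219  0.1857]
```

The ring is level, with its top at about 0.174 and underside about 0.168, and it is centred where expected. Next I'll carry it across to above the stub.

Request:
servo_tool --pt "-0.003 0.008 0" --pt "-0.009 0.026 0" --pt "-0.0165 0.047 0" --pt "-0.025 0.07 0" --pt "-0.0335 0.094 0" --pt "-0.042 0.118 0" --pt "-0.05 0.141 0" --pt "-0.0585 0.164 0" --roll '[0,0,0,0,0,0,0,0]'

```text
t: 10.87
tcp_pos: [0.6187, -0.0151, 0.2896]
tcp_rot: [[-0.966, -0.259, -0.001], [-0.259, 0.966, 0.0], [0.001, 0.001, -1.0]]
force: [-0.2, -0.0, -2.3]
finger_gap: 0.027
```

Request:
servo_tool --pt "-0.0085 0.024 0" --pt "-0.017 0.048 0" --pt "-0.0255 0.072 0" --pt "-0.034 0.096 0" --pt "-0.042 0.118 0" --pt "-0.05 0.14 0" --pt "-0.055 0.154 0" --pt "-0.0585 0.164 0" --pt "-0.0585 0.164 0" --pt "-0.0585 0.164 0" --roll '[0,0,0,0,0,0,0,0,0,0]'

```text
t: 11.7
tcp_pos: [0.6331, 0.1557, 0.2899]
tcp_rot: [[-0.966, -0.258, -0.001], [-0.258, 0.966, -0.001], [0.001, -0.001, -1.0]]
force: [0.0, -1.1, -2.2]
finger_gap: 0.0268
```

Run:
```python
from h import *
to([.633,.156,.25],105)
d=grab('side','s10'); cv2.imwrite('pics/s10z.png',cv2.resize(d['image'][120:220,220:320,::-1],None,fx=6,fy=6,interpolation=2))
d=grab('top','t10'); cv2.imwrite('pics/t10z.png',cv2.resize(d['image'][150:260,180:300,::-1],None,fx=5,fy=5,interpolation=2))
```

```text
t 11.7 tcp [0.6331 0.1557 0.2899] yawy 105.0 gap 0.0268 F [ 0.02 -1.15 -2.22] -> dp [-0.      0.0004  0.0399] roll -0.030484681459640228 tilt [-5.0e-04 -1.1e-03 -1.0e+00] q7 1.74
```

View pics/s10z.png

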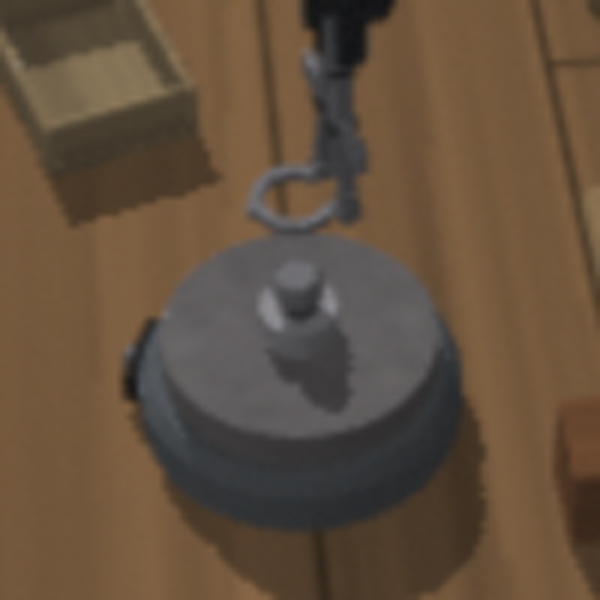

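View pics/t10z.png

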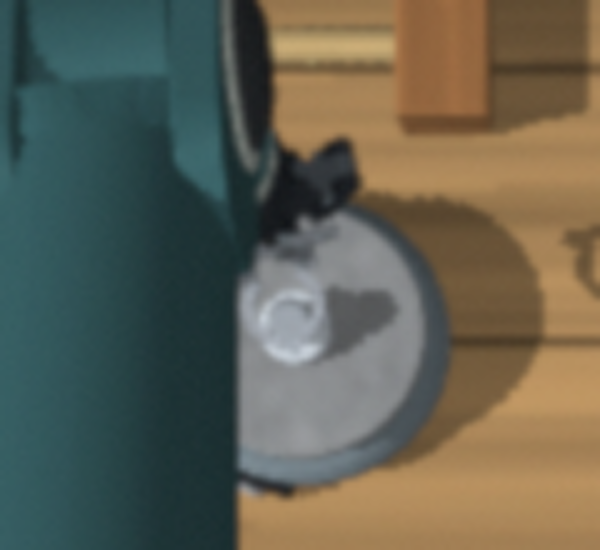

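In the side view the ring at (292,197) is level above the stub head at (299,275). The top view also shows the ring faintly around the stub at (292,320). I'll come down to just above the head.

Request:
servo_tool --pt "0 0 0.01" --pt "0 0 0.02" --pt "0 0 0.03" --pt "0 0 0.04" --pt "0 0 0.044" --pt "0 0 0.044" --pt "0 0 0.044" --roll '[0,0,0,0,0,0,0]'

```text
t: 12.38
tcp_pos: [0.6332, 0.1562, 0.2459]
tcp_rot: [[-0.966, -0.258, -0.001], [-0.258, 0.966, -0.0], [0.001, -0.0, -1.0]]
force: [0.9, -0.5, -1.9]
finger_gap: 0.0271
```

Run:
```python
from h import *
to([.633,.156,.25],105)
d=grab('side','s11'); cv2.imwrite('pics/s11z.png',cv2.resize(d['image'][140:200,240:300,::-1],None,fx=10,fy=10,interpolation=2))
d=grab('top','t11'); cv2.imwrite('pics/t11z.png',cv2.resize(d['image'][185:245,210:270,::-1],None,fx=10,fy=10,interpolation=2))
```

```text
t 12.38 tcp [0.6332 0.1562 0.2459] yawy 105.0 gap 0.0271 F [ 0.86 -0.46 -1.94] -> dp [ 0.0003 -0.0001 -0.0041] roll -0.03497054801025001 tilt [-5.e-04 -4.e-04 -1.e+00] q7 1.76
```

View pics/s11z.png

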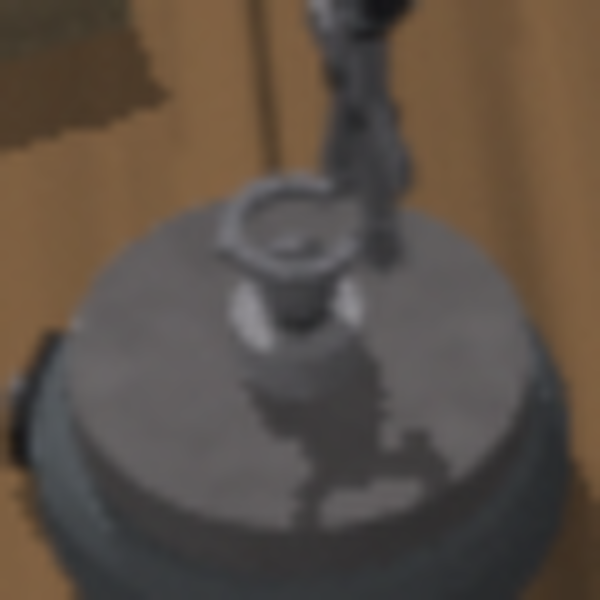

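View pics/t11z.png

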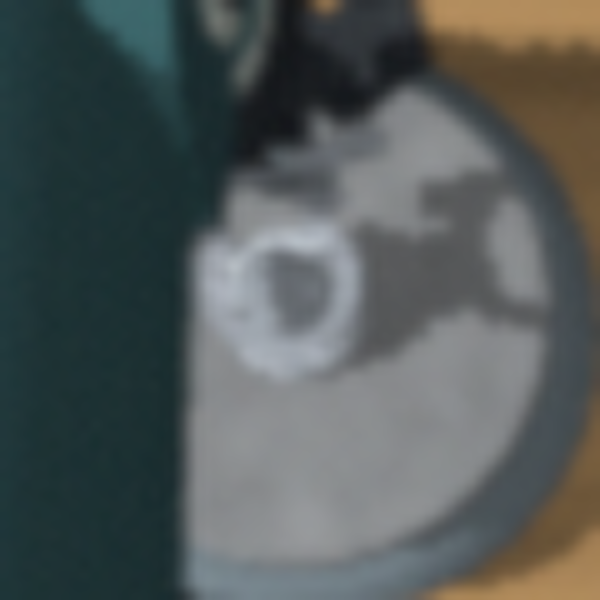

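The side view shows the ring ellipse at about (290,228) directly above the stub and hub (col 297). The top view shows the stub top inside the ring at about (300,285). I'll quantify it with a circle fit in both views.

Run:
```python
from h import *
from scipy.optimize import least_squares
px=np.array([np.cos(np.radians(15)),np.sin(np.radians(15))]);py=np.array([-px[1],px[0]])
for t in('s11','t11'):
    d=load(t);P=cloud(d);I=d['image'].astype(int);sat=I.max(2)-I.min(2)
    c=np.array([.610,.150]);D=P[...,:2]-c;m=(d['depth']>0)&(P[...,2]>.115)&(P[...,2]<.140)&(np.hypot(*np.moveaxis(D,-1,0))<.03)&(D@px<.012)
    q=P[m];print(t,len(q),'z med',np.median(q[:,2]),q[:,2].min(),q[:,2].max())
    # top-face only, recast on plane z=.129
    v,u=np.argwhere(m).T
    w=np.array([onz(d,a,b,.126)[:2] for a,b in zip(u,v)])
    for nm,X in(('depth',q[:,:2]),('plane',w)):
        f=least_squares(lambda p:np.hypot(X[:,0]-p[0],X[:,1]-p[1])-.020,[.61,.15],loss='soft_l1',f_scale=.002).x
        r=np.hypot(*(X-f).T);print(nm,f.round(4),'r',np.percentile(r,[5,50,95]).round(4))
    st=(d['depth']>0)&(P[...,2]>.1)&(P[...,2]<.113)&(np.hypot(*np.moveaxis(D,-1,0))<.016)
    print('stub top pts',st.sum(),P[st].mean(0) if st.any() else '')
```

```text
s11 66 z med 0.12775762291189785 0.12016131890686832 0.1319864711878147
depth [0.6099 0.1487] r [0.0156 0.0205 0.0247]
plane [0.6098 0.1504] r [0.0153 0.0205 0.0256]
stub top pts 26 [0.61150083 0.1487116  0.10538353]
t11 69 z med 0.12831112560280866 0.1205072423568645 0.13309141397887347
depth [0.6095 0.1488] r [0.0174 0.0202 0.0231]
plane [0.6098 0.1491] r [0.0172 0.0203 0.0232]
stub top pts 64 [0.60958669 0.15073638 0.10804133]
```

Both views agree the ring is within about 1–2.5 mm of the stub. I'll nudge +y by 1.3 mm and start down over the head.

Request:
servo_tool --pt "-0.001 0.0013 0.002" --pt "-0.001 0.0013 0.006" --pt "-0.001 0.0013 0.01" --pt "-0.001 0.0013 0.014" --pt "-0.001 0.0013 0.017" --pt "-0.001 0.0013 0.02" --pt "-0.001 0.0013 0.02" --pt "-0.001 0.0013 0.02" --roll '[0,0,0,0,0,0,0,0]'

```text
t: 13.15
tcp_pos: [0.6338, 0.1577, 0.2261]
tcp_rot: [[-0.966, -0.258, -0.0], [-0.258, 0.966, -0.0], [0.0, -0.0, -1.0]]
force: [0.3, -0.1, -2.4]
finger_gap: 0.027
```

Run:
```python
from h import *
to([.633,.156,.25],105);print(manip.get_state()['wrist_torque'].round(3))
d=grab('side','s12'); cv2.imwrite('pics/s12z.png',cv2.resize(d['image'][140:200,240:300,::-1],None,fx=10,fy=10,interpolation=2))
d=grab('top','t12'); cv2.imwrite('pics/t12z.png',cv2.resize(d['image'][185:245,210:270,::-1],None,fx=10,fy=10,interpolation=2))
```

```text
t 13.15 tcp [0.6338 0.1577 0.2261] yawy 105.0 gap 0.027 F [ 0.31 -0.15 -2.42] -> dp [ 0.0013 -0.0014 -0.0239] roll -0.03618650712002136 tilt [-3.e-04 -2.e-04 -1.e+00] q7 1.77
[ 0.058 -0.034 -0.044]
```

View pics/s12z.png

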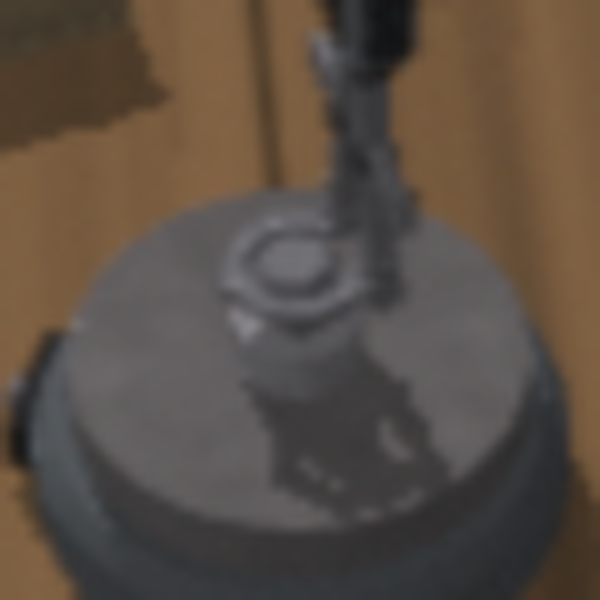

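View pics/t12z.png

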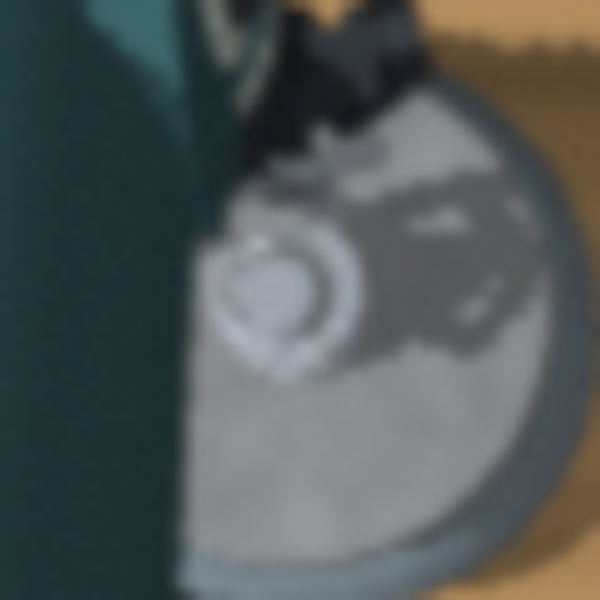

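The stub head now sits inside the ring with no contact force. In the top view the head is offset left (about (270,290) against the ring's (285,300)), so I'll shift about 1.7 mm to +y and continue down.

Request:
servo_tool --pt "0 0.001 0" --pt "0 0.0017 0" --pt "0 0.0017 0.003" --pt "0 0.0017 0.006" --pt "0 0.0017 0.008" --pt "0 0.0017 0.01" --pt "0 0.0017 0.01" --pt "0 0.0017 0.01" --roll '[0,0,0,0,0,0,0,0]'

```text
t: 13.92
tcp_pos: [0.6334, 0.1593, 0.216]
tcp_rot: [[-0.966, -0.258, -0.0], [-0.258, 0.966, -0.0], [0.0, -0.0, -1.0]]
force: [1.6, -0.3, -1.4]
finger_gap: 0.0274
```

Run:
```python
from h import *
to([.633,.156,.25],105);print(manip.get_state()['wrist_torque'].round(3))
d=grab('side','s13'); a=cv2.resize(d['image'][150:190,250:290,::-1],None,fx=10,fy=10,interpolation=2)
d=grab('top','t13'); b=cv2.resize(d['image'][195:235,215:255,::-1],None,fx=10,fy=10,interpolation=2)
cv2.imwrite('pics/c13.png',np.hstack([a,b]))
```

```text
t 13.92 tcp [0.6334 0.1593 0.216 ] yawy 105.0 gap 0.0274 F [ 1.55 -0.28 -1.36] -> dp [ 0.0012 -0.0031 -0.034 ] roll -0.03620653194795409 tilt [-4.e-04 -2.e-04 -1.e+00] q7 1.77
[ 0.046 -0.019 -0.048]
```

View pics/c13.png

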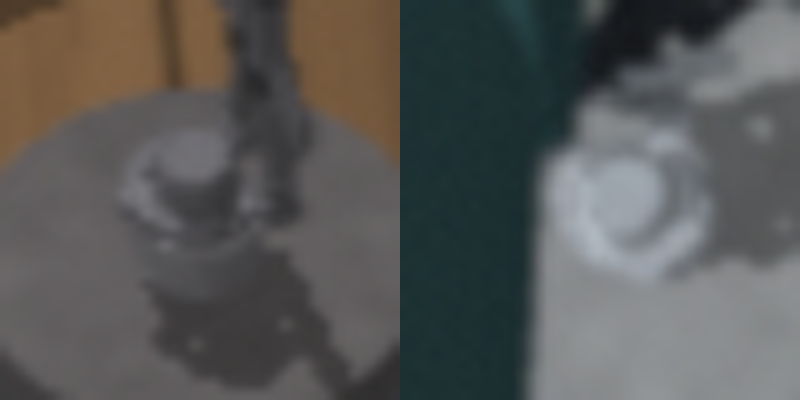

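No contact is showing (forces at noise level plus the pliers' weight) and the ring is below the head. I'll go down in small steps and watch the force.

Request:
servo_tool --pt "0 0 0.001" --pt "0 0 0.002" --pt "0 0 0.003" --pt "0 0 0.0035" --pt "0 0 0.0035" --pt "0 0 0.0035" --roll '[0,0,0,0,0,0]'

```text
t: 14.52
tcp_pos: [0.6334, 0.1594, 0.2127]
tcp_rot: [[-0.966, -0.258, -0.0], [-0.258, 0.966, 0.0], [0.0, 0.0, -1.0]]
force: [0.8, 1.1, -1.5]
finger_gap: 0.027
```

Run:
```python
from h import *
to([.633,.156,.25],105);print(manip.get_state()['wrist_torque'].round(3))
for t in('s13','s14','t14'):
    d=load(t) if t=='s13' else grab('side' if t[0]=='s' else 'top',t)
    P=cloud(d);D=P[...,:2]-np.array([.610,.151]);r=np.hypot(*np.moveaxis(D,-1,0))
    px=np.array([np.cos(np.radians(15)),np.sin(np.radians(15))])
    m=(d['depth']>0)&(r>.0175)&(r<.022)&(D@px<.008)&(P[...,2]>.07)
    print(t,m.sum(),np.percentile(P[m][:,2],[10,25,50,75,90]).round(4))
    np.set_printoptions(suppress=True)
s=load('s14');b=load('t14')
cv2.imwrite('pics/c14.png',np.hstack([cv2.resize(x[:,:,::-1],None,fx=10,fy=10,interpolation=2) for x in(s['image'][150:190,250:290],b['image'][195:235,215:255])]))
```

```text
t 14.52 tcp [0.6334 0.1594 0.2127] yawy 105.0 gap 0.027 F [ 0.77  1.09 -1.48] -> dp [ 0.0013 -0.0032 -0.0373] roll -0.03073341361979942 tilt [-0.  0. -1.] q7 1.77
[ 0.058 -0.029  0.057]
s13 168 [0.08   0.0973 0.3623 0.4318 0.5695]
s14 184 [0.0801 0.095  0.3675 0.4418 0.5686]
t14 147 [0.0924 0.0963 0.562  0.5722 0.5772]
```

View pics/c14.png

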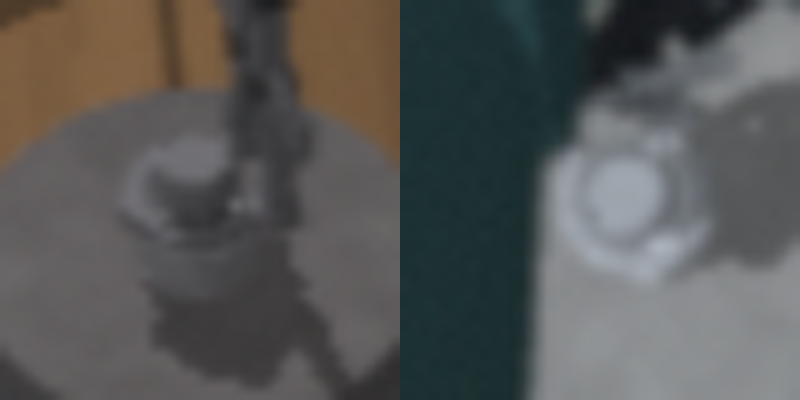

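Request:
servo_tool --pt "0 0 0.0005" --pt "0 0 0.001" --pt "0 0 0.001" --pt "0 0 0.001" --roll '[0,0,0,0]'

```text
t: 14.95
tcp_pos: [0.6334, 0.1594, 0.2118]
tcp_rot: [[-0.966, -0.258, -0.0], [-0.258, 0.966, -0.0], [0.0, -0.0, -1.0]]
force: [-0.7, 0.3, -2.4]
finger_gap: 0.0271
```

Request:
servo_tool --pt "0 0 0.0005" --pt "0 0 0.001" --pt "0 0 0.001" --pt "0 0 0.001" --roll '[0,0,0,0]'

```text
t: 15.28
tcp_pos: [0.6334, 0.1594, 0.2108]
tcp_rot: [[-0.966, -0.258, -0.0], [-0.258, 0.966, 0.0], [0.0, 0.0, -1.0]]
force: [0.6, 0.4, -2.3]
finger_gap: 0.027
```

Run:
```python
from h import *
px=np.array([np.cos(np.radians(15)),np.sin(np.radians(15))])
to([.633,.156,.25],105);print(manip.get_state()['wrist_torque'].round(3))
for t in('s13','s14','t14','s15','t15'):
    d=load(t) if t[1:]!='15' else grab('side' if t[0]=='s' else 'top',t)
    P=cloud(d);D=P[...,:2]-np.array([.610,.151]);r=np.hypot(*np.moveaxis(D,-1,0))
    m=(d['depth']>0)&(r>.0165)&(r<.0225)&(D@px<.008)&(P[...,2]>.087)&(P[...,2]<.104)
    print(t,m.sum(),P[m].mean(0).round(4),np.percentile(P[m][:,2],[10,25,50,75,90]).round(4))
```

```text
t 15.28 tcp [0.6334 0.1594 0.2108] yawy 105.0 gap 0.027 F [ 0.58  0.44 -2.31] -> dp [ 0.0013 -0.0032 -0.0392] roll -0.026740599482494076 tilt [-0.  0. -1.] q7 1.77
[ 0.011 -0.021  0.038]
s13 30 [0.6009 0.1441 0.0969] [0.0909 0.0951 0.0979 0.0998 0.1006]
s14 34 [0.6015 0.1437 0.0943] [0.091  0.0928 0.0942 0.0958 0.097 ]
t14 48 [0.6016 0.1479 0.0944] [0.0913 0.0926 0.0947 0.0959 0.097 ]
s15 33 [0.6021 0.1404 0.0929] [0.0891 0.0906 0.0932 0.0945 0.0961]
t15 47 [0.6017 0.1481 0.093 ] [0.0905 0.091  0.0929 0.0948 0.0958]
```

The ring top reads about 0.093 in both views, so the underside is about 2 mm above the hub with no contact yet. I'll probe gently for the hub to remove the height uncertainty.

Request:
servo_tool --pt "0 0 0.0005" --pt "0 0 0.001" --pt "0 0 0.001" --pt "0 0 0.001" --roll '[0,0,0,0]'

```text
t: 15.72
tcp_pos: [0.6334, 0.1594, 0.2097]
tcp_rot: [[-0.966, -0.258, -0.0], [-0.258, 0.966, -0.0], [0.0, -0.0, -1.0]]
force: [-1.2, -0.3, -1.6]
finger_gap: 0.0267
```

Request:
servo_tool --pt "0 0 0.0005" --pt "0 0 0.001" --pt "0 0 0.001" --pt "0 0 0.001" --roll '[0,0,0,0]'

```text
t: 16.05
tcp_pos: [0.6335, 0.1594, 0.2088]
tcp_rot: [[-0.966, -0.258, 0.0], [-0.258, 0.966, 0.0], [-0.0, 0.0, -1.0]]
force: [-0.4, -0.1, -2.3]
finger_gap: 0.0272
```

Request:
servo_tool --pt "0 0 0.0005" --pt "0 0 0.001" --pt "0 0 0.001" --pt "0 0 0.001" --roll '[0,0,0,0]'

```text
t: 16.38
tcp_pos: [0.6337, 0.1595, 0.2083]
tcp_rot: [[-0.966, -0.258, 0.001], [-0.258, 0.966, 0.0], [-0.001, 0.0, -1.0]]
force: [-0.7, -0.5, 2.6]
finger_gap: 0.0267
```

Contact shows at TCP z of about 0.2086 (Fz jumped about 4.5 N). That matches the ring underside reaching the hub at 0.085. I'll back off 3 mm of command, about 2 mm of real clearance.

Request:
servo_tool --pt "0 0 -0.001" --pt "0 0 -0.002" --pt "0 0 -0.003" --pt "0 0 -0.003" --pt "0 0 -0.003" --pt "0 0 -0.003" --roll '[0,0,0,0,0,0]'

```text
t: 16.88
tcp_pos: [0.6333, 0.1594, 0.2106]
tcp_rot: [[-0.966, -0.258, -0.0], [-0.258, 0.966, -0.0], [0.0, -0.0, -1.0]]
force: [-0.4, 0.2, -1.0]
finger_gap: 0.0271
```

Run:
```python
from h import *
from scipy.optimize import least_squares
px=np.array([np.cos(np.radians(15)),np.sin(np.radians(15))])
to([.633,.156,.25],105);print(manip.get_state()['wrist_torque'].round(3))
for t in('s16','t16'):
    d=grab('side' if t[0]=='s' else 'top',t)
    P=cloud(d);D=P[...,:2]-np.array([.610,.151]);r=np.hypot(*np.moveaxis(D,-1,0))
    m=(d['depth']>0)&(r>.0155)&(r<.026)&(D@px<.008)&(P[...,2]>.087)&(P[...,2]<.104)
    q=P[m];print(t,m.sum(),np.percentile(q[:,2],[10,25,50,75,90]).round(4))
    A=np.c_[q[:,:2]-[.61,.151],np.ones(len(q))];print('plane',np.linalg.lstsq(A,q[:,2],rcond=None)[0].round(3))
    m2=(d['depth']>0)&(P[...,2]>.103)&(P[...,2]<.114)&(r<.018);print('head',m2.sum(),cv2.minEnclosingCircle((P[m2][:,:2]*1000).astype(np.float32)))
    f=least_squares(lambda p:np.hypot(q[:,0]-p[0],q[:,1]-p[1])-.020,[.61,.15],loss='soft_l1',f_scale=.002).x;print('ring ctr',f.round(4))
s=load('s16');b=load('t16')
cv2.imwrite('pics/c16.png',np.hstack([cv2.resize(x[:,:,::-1],None,fx=10,fy=10,interpolation=2) for x in(s['image'][145:190,250:290],b['image'][190:235,215:255])]))
cv2.imwrite('pics/s16f.png',s['image'][:,:,::-1])
```

```text
t 16.88 tcp [0.6333 0.1594 0.2106] yawy 105.0 gap 0.0271 F [-0.36  0.2  -0.96] -> dp [ 0.0012 -0.0032 -0.0394] roll -0.026598451249839172 tilt [-3.e-04 -2.e-04 -1.e+00] q7 1.77
[-0.031 -0.023  0.008]
s16 39 [0.0889 0.0902 0.0931 0.0956 0.0964]
plane [-0.072 -0.034  0.092]
head 45 ((610.4985961914062, 150.81988525390625), 14.263264656066895)
ring ctr [0.6096 0.1515]
t16 58 [0.0904 0.0915 0.0928 0.0947 0.0958]
plane [0.001 0.009 0.093]
head 65 ((610.1568603515625, 151.5858154296875), 13.766111373901367)
ring ctr [0.609  0.1517]
```

View pics/c16.png

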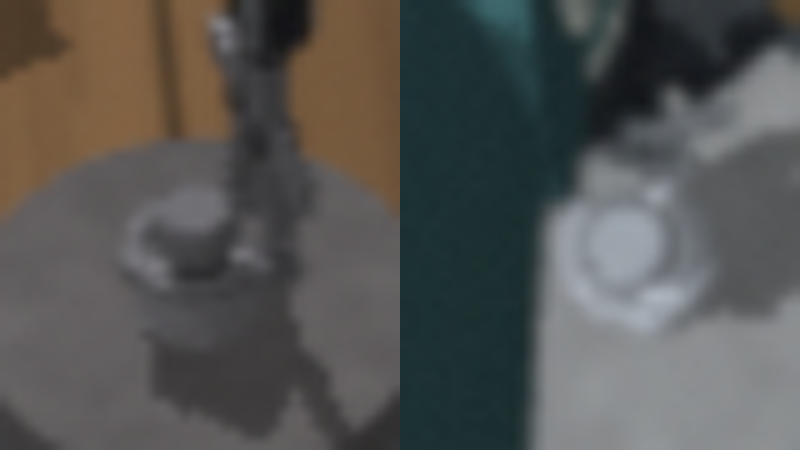

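View pics/s16f.png

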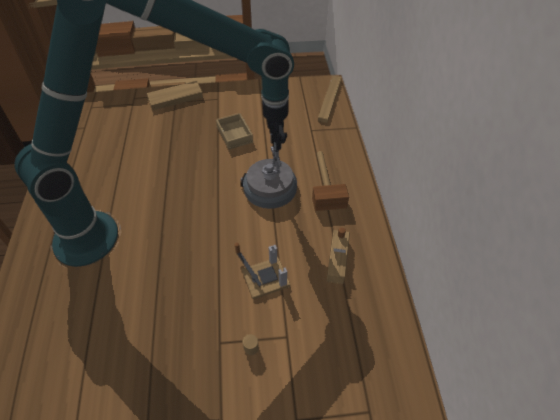

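The views show the ring round the stub below the head, centred within about 1 mm, about 2 mm above the hub and level. The clamp is open and the bystanders are where they were. I'll let it settle and hand in.

Request:
servo_tool --pt "0 0 0" --pt "0 0 0" --pt "0 0 0" --pt "0 0 0" --pt "0 0 0" --pt "0 0 0" --roll '[0,0,0,0,0,0]'

```text
t: 17.48
tcp_pos: [0.6335, 0.1594, 0.2108]
tcp_rot: [[-0.966, -0.258, 0.0], [-0.258, 0.966, 0.0], [-0.0, 0.0, -1.0]]
force: [-0.7, -0.1, -1.4]
finger_gap: 0.0271
```

Run:
```python
from h import *
to([.633,.156,.25],105);print(abs(manip.get_state()['qvel']).max())
print(manip.close_job())
```

```text
t 17.48 tcp [0.6335 0.1594 0.2108] yawy 105.0 gap 0.0271 F [-0.74 -0.12 -1.44] -> dp [ 0.0013 -0.0032 -0.0392] roll -0.031235068864916116 tilt [ 1.e-04  0.e+00 -1.e+00] q7 1.77
0.0025416587091384338
the job is handed in; nothing more can be done
None
```

The job was handed in at about 17.5 s, with the spread ring in the groove and the pliers still squeezed in the gripper at 45 N; hand-in gives no verdict.

I swung the clamp open to its stop, measured at about 1.4 rad. Then I squeezed the handles together, lifted ring and pliers straight out, and lowered the ring over the stub. I touched the hub lightly (about 4 N) to find its height, then backed off.

**Last checks**
- **Height:** the ring's underside is about 2 mm above the hub, consistent between depth in both cameras and the touch.
- **Centring:** within about 1–1.5 mm of the axis in both views.
- **Level:** the top view shows it level. The side view's noisy plane fit suggested up to about 0.08 rad, still within 0.15.
- **Force:** the wrist reads only the pliers' weight, and the arm was at rest.
- **Bystanders:** they look unmoved in the last side picture, judged by eye only.

**Not fully settled**
- The finger opening read 27 mm against the 30 mm given for fully squeezed handles. The ring was visibly spread, but I could not read its spread angle directly.
- Before insertion, the two cameras disagreed by about 2.5 mm in y on the ring-to-stub offset. I settled it with two small shifts, and they agreed afterwards.

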